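Set the ventilation gaps between rail-mounted modules with a hooked spacing gauge

TASK

Set equal ventilation gaps in the row on the tilted mounting plate with the hooked spacing gauge: hook it over the white module next to the grey power supply and draw that module towards the supply until the gauge's spacer block just stops against the supply, then step the gauge on and set the second white module against the first in the same way, without shoving the first one along. Then stand the gauge back on its legs in the black tray, let go, and leave the other tools alone.

Things in the scene. Friction and masses are not known exactly. Their poses are not given: they have to be found in the camera images.
- gauge: Orange spacing gauge, an upside-down U with a black grip: 68 mm long (y), 44 wide (x), 79 high, 0.11 kg. Origin: level with the leg tips, under the grip's centre, midway between the legs; z up. 42 mm between the legs, to drop over a 36 mm module. In use its axes lie along the modules', its block (+y) towards the supply. At first it stands in the tray, its y within 0.7 rad of world y
- gauge_grip (a point): Grasp point on the gauge, 63 mm above its origin: the black grip is 40 mm (x) by 24 mm (y), z = 41 to 79 mm; pinch it across y, on the 24 mm. Under it the bridge spans z = 34 to 42 mm, y = -29 to +39 mm
- gauge_block (a point): Outer (+y) face of the gauge's spacer block, the thick leg: y = +21 to +39 mm, z = 0 to 34 mm from the gauge's origin, tip fully rounded (radius 9 mm)
- gauge_hook (a point): Inner (+y) face of the gauge's hook, the thin leg: y = -29 to -21 mm, z = 0 to 34 mm from the gauge's origin, tip rounded (radius 4 mm). It is 60 mm from the block's outer face, so a 36 mm module drawn up by it ends 24 mm from its neighbour
- tray: Shallow black plastic tray, fixed, 120 mm (x) by 140 mm (y), rim 16 mm high, walls and floor 4 mm. Origin: centre of the underside; z up. The gauge standing in it has its origin 4 mm above the tray's
- psu: Grey power supply, black front, fixed at the left end of the row: 54 mm wide (y), 90 mm (x), 62 mm front to foot. Origin: centre of the front face. x up the plate's slope, y along the rail to the left, z out of the front, 30 degrees from vertical, tipped towards the robot. The front part is 45 mm (x), then shoulders 22 mm down; flat sides. Wiring ducts lie 30 mm or more behind the fronts
- relay_a: White module, green front, beside the supply: 36 mm wide (y), else shaped like it, fronts level, same axes. Origin: centre of the front face. Slides only along the rail (y), moved by about 4 N (8 N with a neighbour shoved along), and stays where left. Gap to the supply 36 to 54 mm at first; 24 mm when set: origins 69 mm apart along y
- relay_b: Second white module with a green front, the same as relay_a and next in the row: gap to relay_a 34 to 74 mm at first; 24 mm when set: origins 60 mm apart along y
- cutters: Red-handled side cutters lying on the bench, 123 mm long; bystander. Origin: centre of the underside
- needle_pliers: Blue-handled needle-nose pliers lying on the bench, 141 mm long; bystander. Origin: centre of the underside
- multimeter: Yellow and grey multimeter lying on the bench, 142 x 72 x 50 mm; bystander. Origin: centre of the underside

How it is judged (in metres and radians):
On the way, in this order (a step that is already met when the one before it is completed fails the run):
1. the gauge stands astride the first white module, its block up against the power supply (within 3 mm) and its hook against that module, whose gap is right (y of relay_a in the frame of psu between -0.072 and -0.066 m and y of gauge_block in the frame of psu between -0.03 and -0.025 m and x of gauge_block in the frame of psu between -0.03 and 0.03 m and z of gauge_block in the frame of psu below 0 m and y of gauge_hook in the frame of relay_a between -0.021 and -0.016 m and z of gauge_hook in the frame of relay_a below 0 m), for 0.1 s.
2. the gauge stands astride the second white module, its block up against the first (within 3 mm) and its hook against the second, whose gap is right (y of relay_b in the frame of relay_a between -0.063 and -0.057 m and y of gauge_block in the frame of relay_a between -0.021 and -0.016 m and x of gauge_block in the frame of relay_a between -0.03 and 0.03 m and z of gauge_block in the frame of relay_a below 0 m and y of gauge_hook in the frame of relay_b between -0.021 and -0.016 m and z of gauge_hook in the frame of relay_b below 0 m), for 0.1 s.
At the end, for the whole second after the job is handed in: The gaps from supply to first module and from first to second module are each 24 mm, within 3 mm; the gauge stands upright (within 0.1 rad) on its legs on the tray's floor, released and at rest (y of relay_a in the frame of psu between -0.072 and -0.066 m and y of relay_b in the frame of relay_a between -0.063 and -0.057 m and x of gauge in the frame of tray between -0.06 and 0.06 m and y of gauge in the frame of tray between -0.07 and 0.07 m and z of gauge in the frame of tray below 0.008 m and angle between gauge's own z axis and vertical below 0.1 rad and linear speed of gauge below 0.01 m/s); the robot touches nothing.
It fails at once if the cutters, the needle-nose pliers or the multimeter are moved by more than 20 mm (distance of any of cutters, needle_pliers, multimeter from where it was at the start of the episode above 0.02 m).
It also fails if it takes over 53 s, if anything falls off the work surface, if the arm or the gripper's body presses on something with over 40 N, if the wrist force passes 120 N, or if a joint passes its speed limit or range.

ROBOT

A 6-joint arm with a two-finger parallel gripper is mounted at the origin on a cart in front of the work surface, level with it; the furniture and walls round the work are solid. World frame = base frame: x ahead of the robot, y to its left, z up, the work surface at z = 0. Lengths are in m, angles in degrees, forces in N, time in s.
With the tool pointing down it reaches from about 0.35 to 0.875 m from the base axis. Payload 4.2 kg.
Tool frame: the origin (TCP) lies midway between the tips of the shut fingers; the grasp point (between the pads) lies 19 mm behind it; z points along the fingers, y is the line along which they close (so a half turn about z gives the same grasp; the last joint's range is limited). The gripper opens to 87 mm and grips with 3 to 60 N. Pads are 19 mm wide; open, the fingers measure 117 mm over their backs; the gripper's body (75 mm by 190 mm) begins 51 mm behind the grasp point.
Start: joints at [83.113, 22.042, 0.453, 0, -68.411, -14.817], TCP at [0.231, 0.581, 0.189] pointing down, gripper open.
Joint ranges: [-179.83, 179.83], [-69.29, 118.12], [-61.27, 80.66], [-181.25, 117.63], [-171.15, -9.14], [-177.46, 177.46]. Speed limits (degrees/s): [159.86, 159.86, 180, 180, 180, 180].

INTERFACE

Orientations are given as [roll, pitch, yaw] about the fixed x, y, z axes, in that order (R = Rz(yaw) Ry(pitch) Rx(roll)).
In Python, from workcell import env gives the robot as it stands. The module is installed in compiled form; this text tells all that it offers. Calls block until the motion is done:
- env.goto(position, orientation): joint-space move of the TCP to a pose.
- env.move_straight(position, rotation=None, rate=0.15, force_limit=None): straight line of the TCP; rotation=None keeps the orientation; rate is the mean speed in m/s. With force_limit (N) it stops when the force on the tool has changed by that much, and returns True; else False.
- env.set_joints(angles): joint-space move.
- env.gripper_to(opening, grasp_force=None): opening from 0.0 (shut) to 1.0 (fully open); grasp_force is the grip in N (None keeps the last); returns when the fingers have stopped.
- env.dwell(seconds).
- env.inverse_kinematics(position, orientation): joint angles nearest the present ones, or None.
- env.read_state(): the state.
- env.grab_frame(name): name is "scene" or "top"; returns a dict with "image" (400x640x3 uint8, blue, green, red), "fx", "fy", "cx", "cy" (pixels), "position" and "orientation" of the camera in the world. Camera axes: x right, y up, looking along -z (the intrinsics and any distortion apply to the point x, -y, -z); pixel columns grow to the right and rows downward; lengths in m; the calibration is good to about 2 mm. A picture is of the moment at which its call begins. There is no depth.
A pose or a line that the arm cannot do raises env.Unreachable and nothing moves.
- env.close_job(): hands the job in; it is judged then, once.
Trained networks look in a picture, given as the dict that the camera call returned (one of the last four; its "shot" number tells which), for a name from the list of things; names that differ only in an ending like _2 or _b are one class to them, and where a whole thing is asked for, a point or a joint stands for the part that bears it (a point fixed in the world has none). Each returns a list of dicts, best first, with "score" (0 to 1); they miss things now and then, are a little off and sometimes report something else, mostly with a low value. They report only what shows in the picture. A call takes as long as a camera call.
- env.search_frame(picture, thing): "xyz" ([x, y, z] in m, in world coordinates, good to about 4 mm: the middle of the surface that is visible of it).
- env.trace(picture, thing): "mask" (400x640 bool, what is visible of it).
The state is a dict: "clock": time; "joint_positions": joint angles; "qvel": joint speeds; "joint_torque": joint torques, N m; "position": TCP position; "tool_rot": TCP orientation; "force": force on the tool from outside, world axes, zero at the start; "wrist_torque": the same for the moment, N m; "opening": opening from 0.0 (shut) to 1.0 (fully open); "finger_force": force on a finger pad.
Only numpy, scipy, OpenCV 4.12 (cv2) and the standard library are available. Lean on these libraries where they do the work, as an engineer would, in place of code of your own. Each camera call takes 0.05 s, during which the arm holds its last target. There are 200 camera calls.

## Working session

There is one attempt and no reset: what is moved stays moved. The work goes in short steps, each a Python script; the robot and the scene stay as the last script left them, time stands still between calls to the robot, and variables do not carry over. Pictures are saved under pics/ and viewed, at most 13 in all, crops included, and the job is handed in when it is done.

```bash
mkdir -p pics; cat > h.py <<'E'
import numpy as np, cv2
from scipy.spatial.transform import Rotation as R
from workcell import env
def rot(o): return R.from_euler('xyz',o,degrees=True)
def proj(f,p):
    p=np.atleast_2d(p); q=rot(f["orientation"]).inv().apply(p-np.array(f["position"]))
    return np.c_[f["cx"]+f["fx"]*q[:,0]/-q[:,2], f["cy"]-f["fy"]*q[:,1]/-q[:,2]]
def ray(f,uv):
    d=np.array([(uv[0]-f["cx"])/f["fx"],-(uv[1]-f["cy"])/f["fy"],-1.0])
    d=rot(f["orientation"]).apply(d); return np.array(f["position"]),d/np.linalg.norm(d)
def tri(rs):
    A=sum(np.eye(3)-np.outer(d,d) for _,d in rs); b=sum((np.eye(3)-np.outer(d,d))@o for o,d in rs)
    return np.linalg.solve(A,b)
E
python3 - <<'E'
from h import *
import pickle
F={}
for n in("scene","top"):
    f=env.grab_frame(n); cv2.imwrite(f"pics/{n}0.png",f["image"]); F[n]=f
    print(n,{k:v for k,v in f.items() if k!="image"})
    for t in("gauge","gauge_grip","gauge_block","gauge_hook","tray","psu","relay_a"):
        print(t,[(np.round(r["xyz"],3).tolist(),round(r["score"],2)) for r in env.search_frame(f,t)[:4]])
s=env.read_state(); print(s["clock"],s["position"],s["tool_rot"],s["force"])
E
```

```text
scene {'fx': 392.28819577798544, 'fy': 392.28819577798544, 'cx': 323.6544745540802, 'cy': 195.68824948592692, 'position': array([ 0.02303538, -0.1671131 ,  0.62597171]), 'orientation': array([ 51.94636184,   0.28559047, -48.83069931]), 'shot': 1}
gauge [([0.519, 0.019, 0.045], 0.76)]
gauge_grip []
gauge_block [([0.521, 0.017, 0.044], 0.57)]
gauge_hook [([0.523, 0.014, 0.044], 0.7)]
tray [([0.512, -0.006, 0.004], 0.6)]
psu [([0.568, 0.414, 0.112], 0.74)]
relay_a [([0.592, 0.328, 0.11], 0.94), ([0.612, 0.25, 0.113], 0.78)]
top {'fx': 410.6947625148099, 'fy': 410.6947625148099, 'cx': 323.53380777180683, 'cy': 199.0292480994753, 'position': array([0.30407617, 0.27546237, 1.19754263]), 'orientation': array([ 11.05914791,  -0.40366821, -89.18481255]), 'shot': 2}
gauge [([0.532, 0.037, 0.045], 0.7)]
gauge_grip [([0.572, 0.423, 0.121], 0.61), ([0.48, 0.571, 0.036], 0.51)]
gauge_block [([0.534, 0.035, 0.044], 0.82), ([0.572, 0.423, 0.123], 0.72), ([0.469, 0.19, 0.009], 0.55)]
gauge_hook [([0.528, 0.039, 0.043], 0.67)]
tray [([0.514, 0.008, 0.001], 0.83)]
psu [([0.577, 0.42, 0.121], 0.61)]
relay_a [([0.623, 0.259, 0.128], 0.97)]
0.8 [0.23110555 0.58066981 0.18947361] [-1.79998695e+02  1.20499328e-03 -2.17018898e+01] [-0.37241213  0.16225066 -0.06069715]
```

```bash
python3 -c "
import cv2
a=cv2.imread('pics/top0.png');b=cv2.imread('pics/scene0.png')
cv2.imwrite('pics/t_big.png',cv2.resize(a[30:330,200:600],None,fx=2,fy=2,interpolation=cv2.INTER_CUBIC))
"
```

```text
(no output)
```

View pics/scene0.png

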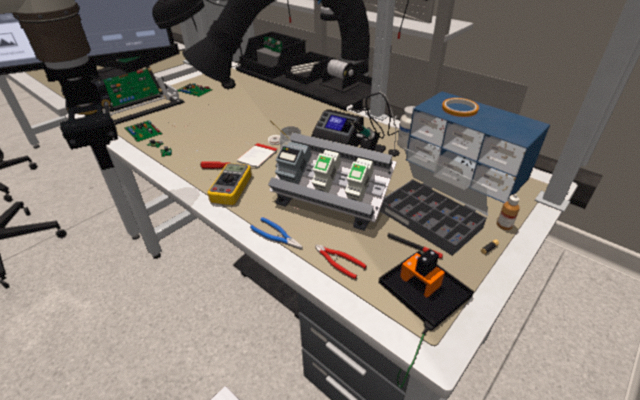

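View pics/top0.png

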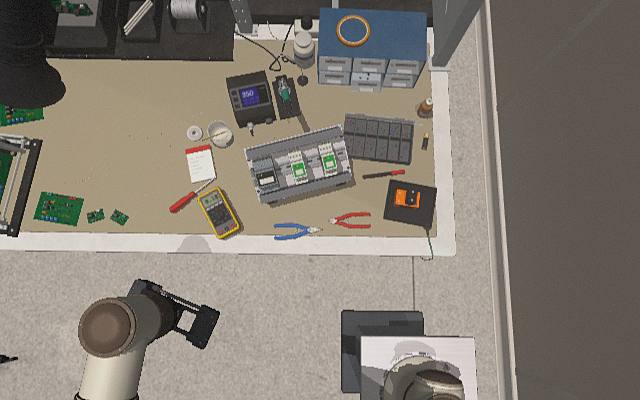

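Scene: gauge stands in the tray at about (425,270), with the supply and two modules on the plate at (292,155), (323,163) and (357,172). Top: gauge at (407,197), row at (266,172), (298,167) and (328,159).

```bash
python3 -c "
import cv2,numpy as np
a=cv2.imread('pics/top0.png');b=cv2.imread('pics/scene0.png')
r=lambda i:cv2.resize(i,(400,300),interpolation=cv2.INTER_CUBIC)
A=np.vstack([np.hstack([r(b[125:215,265:385]),r(a[120:210,240:360])]),np.hstack([r(b[232:322,370:490]),r(a[170:230,370:450])])])
cv2.imwrite('pics/m.png',A)"
```

```text
(no output)
```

View pics/m.png

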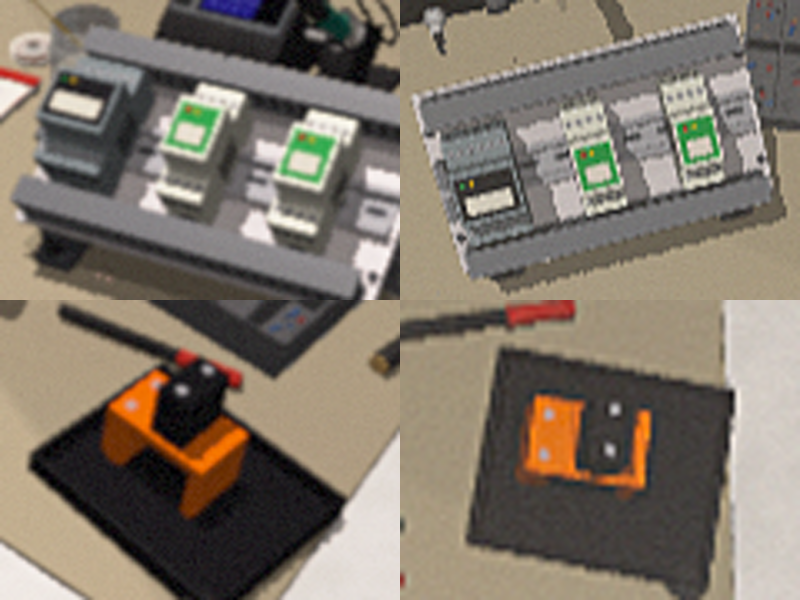

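The montage shows the gauge's wide orange end (the block) facing world +y, left in the top view, and all three fronts unobstructed. Next I'll fit the part models to the network masks in both views.

```bash
cat > fit.py <<'E'
from h import *
from scipy.optimize import minimize
S=4
def box(x0,x1,y0,y1,z0,z1): return np.array([[x,y,z] for x in(x0,x1) for y in(y0,y1) for z in(z0,z1)])/1000
GAUGE=[box(-20,20,-12,12,41,79),box(-22,22,-29,39,34,42),box(-22,22,21,39,5,34),box(-22,22,-29,-21,2,34)]
def mod(w): h=w/2; return [box(-22.5,22.5,-h,h,-22,0),box(-45,45,-h,h,-30,-22)],[box(-45,45,-h,h,-62,-22)]
def sil(f,parts,Rm,t):
    im=np.zeros((400*S,640*S),np.uint8)
    for p in parts:
        h=cv2.convexHull(proj(f,Rm.apply(p)+t).astype(np.float32))
        cv2.fillConvexPoly(im,np.round(((h+.5)*S-.5)*16).astype(np.int32),1,shift=4)
    return im.astype(bool)
def up(m): return np.kron(m.astype(np.uint8),np.ones((S,S),np.uint8)).astype(bool)
def cost(f,M,parts,dc,Rm,t):
    a=sil(f,parts,Rm,t); d=a^M
    if dc: d&=~(sil(f,dc,Rm,t)&~a)
    return d.sum()/S/S
def mods_R(yaw): return R.from_euler('yz',[-30,yaw],degrees=True)  # z tipped to -x
def opt(fun,x0,steps):
    x=np.array(x0,float)
    for k in(1,.3):
        sx=np.vstack([x]+[x+k*np.eye(len(x))[i]*steps[i] for i in range(len(x))])
        r=minimize(fun,x,method='Nelder-Mead',options=dict(initial_simplex=sx,maxfev=250,xatol=1e-4,fatol=.2)); x=r.x
    return x,r.fun
E
cat > see.py <<'E'
from fit import *
F=[env.grab_frame(n) for n in("scene","top")]
def best(f,t,near):
    c=[r for r in env.trace(f,t)]
    pr=proj(f,near)[0]
    c=[(np.hypot(*(np.argwhere(r["mask"]).mean(0)[::-1]-pr)),r) for r in c if r["mask"].any()]
    if not c: return None
    d,r=min(c,key=lambda q:q[0]); print(t,round(d,1),round(r["score"],2),r["mask"].sum()); return up(r["mask"]) if d<14 else None
near=dict(psu=[.572,.417,.113],relay_a=[.6,.335,.113],relay_b=[.62,.257,.113],gauge=[.526,.03,.045])
M={t:[best(f,t,near[t]) for f in F] for t in near}
import pickle; pickle.dump((F,M),open('obs.pkl','wb'))
def g(p): return sum(cost(f,m,GAUGE,None,R.from_euler('z',p[3],degrees=True),p[:3]/1000) for f,m in zip(F,M["gauge"]) if m is not None)
print("gauge",*opt(g,[526,30,4,-8],[8,8,5,8]))
for i in(0,1):
    if M["gauge"][i] is not None: print(" view",i,*opt(lambda p:cost(F[i],M["gauge"][i],GAUGE,None,R.from_euler('z',p[2],degrees=True),np.array([p[0],p[1],4])/1000),[526,30,-8],[8,8,8]))
def mp(p):
    Rm=mods_R(p[3]); t=p[:3]/1000; y=Rm.apply([0,1,0])
    return Rm,{"psu":t,"relay_a":t-y*p[4]/1000,"relay_b":t-y*(p[4]+p[5])/1000}
def rowc(p,V):
    Rm,T=mp(p); return sum(cost(F[i],M[k][i],*mod(54 if k=="psu" else 36),Rm,T[k]) for k in T for i in V if M[k][i] is not None)
x,c=opt(lambda p:rowc(p,(0,1)),[572,415,120,15,85,80],[8,8,8,4,6,6]); print("row",x,c)
for i in(0,1):
    v,c=opt(lambda p:rowc([p[0],p[1],x[2],p[2],p[3],p[4]],(i,)),x[[0,1,3,4,5]],[4,4,3,3,3]); print(" view",i,v,c)
np.save('row.npy',x)
print(env.read_state()["clock"])
E
python3 see.py
```

```text
psu 2.3 0.94 1119
psu 6.2 0.91 747
relay_a 2.9 0.87 820
relay_a 3.5 0.61 454
relay_b 3.5 0.57 830
relay_b 4.1 0.91 522
gauge 3.7 0.73 1089
gauge 3.6 0.62 399
gauge [ 5.36760514e+02  2.55026342e+01 -4.20330140e-01 -5.47497240e+00] 161.4375
 view 0 [533.98550725  24.4153101   -5.32310389] 118.5
 view 1 [534.55609059  26.75337426  -7.10746894] 58.875
row [569.25882684 427.24986546 124.44072599  16.127411    90.5326468
  84.94064706] 161.0Traceback (most recent call last):
  File "see.py", line 23, in <module>
    v,c=opt(lambda p:rowc([p[0],p[1],x[2],p[2],p[3],p[4]],(i,)),x[[0,1,3,4,5]],[4,4,3,3,3]); print(" view",i,v,c)
        ~~~^^^^^^^^^^^^^^^^^^^^^^^^^^^^^^^^^^^^^^^^^^^^^^^^^^^^^^^^^^^^^^^^^^^^^^^^^^^^^^^^
  File "fit.py", line 23, in opt
    r=minimize(fun,x,method='Nelder-Mead',options=dict(initial_simplex=sx,maxfev=250,xatol=1e-4,fatol=.2)); x=r.x
    res = _minimize_neldermead(fun, x0, args, callback, bounds=bounds,
                               **options)
    fsim[k] = func(sim[k])
              ~~~~^^^^^^^^
    fx = function(np.copy(x), *(wrapper_args + args))
  File "see.py", line 23, in <lambda>
    v,c=opt(lambda p:rowc([p[0],p[1],x[2],p[2],p[3],p[4]],(i,)),x[[0,1,3,4,5]],[4,4,3,3,3]); print(" view",i,v,c)
                     ~~~~^^^^^^^^^^^^^^^^^^^^^^^^^^^^^^^^^^^^^^
  File "see.py", line 20, in rowc
    Rm,T=mp(p); return sum(cost(F[i],M[k][i],*mod(54 if k=="psu" else 36),Rm,T[k]) for k in T for i in V if M[k][i] is not None)
         ~~^^^
  File "see.py", line 17, in mp
    Rm=mods_R(p[3]); t=p[:3]/1000; y=Rm.apply([0,1,0])
                       ~~~~~^~~~~
TypeError: unsupported operand type(s) for /: 'list' and 'int'
```

```bash
python3 - <<'E'
import re
s=open('see.py').read()
i=s.index('F=[');j=s.index('def g(');k=s.index('def mp');e=s.index('x,c=')
open('row.py','w').write('from fit import *\nimport pickle\nF,M=pickle.load(open("obs.pkl","rb"))\n'+s[k:e].replace('t=p[:3]','p=np.array(p);t=p[:3]'))
E
python3 - <<'E'
from row import *
x=[569.26,427.25,124.44,16.13,90.53,84.94]
x,c=opt(lambda p:rowc(p,(0,1)),x,[4,4,4,2,3,3]); print("row",x.round(2),c); np.save('row.npy',x)
for i in(0,1):
    v,c=opt(lambda p:rowc([p[0],p[1],x[2],p[2],p[3],p[4]],(i,)),x[[0,1,3,4,5]],[4,4,3,3,3]); print(" view",i,v.round(2),c)
Rm,T=mp(x)
out=[]
for i,(f,c) in enumerate(zip(F,[(125,265),(120,240)])):
    im=cv2.resize(f["image"],None,fx=4,fy=4,interpolation=cv2.INTER_CUBIC)
    for k in T:
        for p in mod(54 if k=="psu" else 36)[0][:1]:
            for q in [p[p[:,2]>-.001],p[p[:,2]<-.001]]:
                h=cv2.convexHull(((proj(f,Rm.apply(q)+T[k])+.5)*4).astype(np.float32)).astype(np.int32); cv2.polylines(im,[h],True,(0,0,255),1)
    g=R.from_euler('z',-6,degrees=True)
    for p in GAUGE:
        h=cv2.convexHull(((proj(f,g.apply(p)+[.5345,.0256,.004])+.5)*4).astype(np.float32)).astype(np.int32); cv2.polylines(im,[h],True,(255,0,255),1)
    a=im[c[0]*4:c[0]*4+300,c[1]*4:c[1]*4+440]; q=[(245,395),(180,385)][i]; b=im[q[0]*4:q[0]*4+260,q[1]*4:q[1]*4+320]
    b=cv2.copyMakeBorder(b,0,40,0,20,0); out.append(np.hstack([a[:, :440],b]))
cv2.imwrite('pics/ov.png',np.vstack(out))
E
```

```text
row [569.26 427.25 124.44  16.13  90.54  84.93] 160.9375
 view 0 [569.6  427.84  16.07  91.45  85.23] 72.375
 view 1 [568.99 427.06  15.97  90.18  84.36] 75.5625
```

View pics/ov.png

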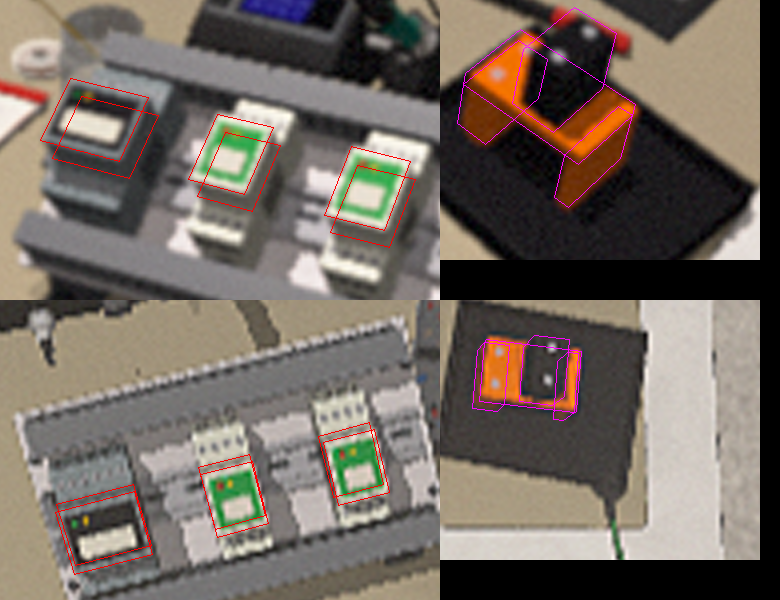

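The overlay matches both views: fronts line up at all three parts and the gauge outline follows the gauge to within about 1 mm. Checking reach for both wrist turns before picking.

```bash
cat > plan.py <<'E'
from h import *
x=np.load('row.npy'); GY=-6.; G0=np.array([.5345,.0256,.004])
Rm=R.from_euler('yz',[-30,x[3]],degrees=True); PSU=x[:3]/1000
FLIP=0
def tool(Rg): return (Rg*R.from_euler('x',180,degrees=True)*R.from_euler('z',180*FLIP,degrees=True))
def eul(r): return r.as_euler('xyz',degrees=True)
RG=R.from_euler('z',GY,degrees=True)
H=.046 # tcp above gauge origin
def row(y,z,xx=0): return PSU+Rm.apply([xx,y,z+H])   # tcp when gauge origin at (xx,y,z) in psu frame
E
python3 - <<'E'
import plan
from plan import *
for fl in(0,1):
    plan.FLIP=fl
    for n,p,r in[("pick",G0+[0,0,H],RG),("up",G0+[0,0,.2],RG),("a hi",row(-.09,.05),Rm),("a lo",row(-.09,-.028),Rm),("a end",row(-.066,-.028),Rm),("b hi",row(-.175,.05),Rm),("b lo",row(-.175,-.028),Rm)]:
        q=env.inverse_kinematics(p,eul(tool(r))); print(fl,n,p.round(3),None if q is None else np.round(q,0))
E
```

```text
0 pick [0.534 0.026 0.05 ] [ 20.  22. -23.   0. -46.  64.]
0 up [0.534 0.026 0.204] [ 20.  13. -11.   0. -67.  64.]
0 a hi [0.548 0.327 0.208] [ 51.   9. -35.  40. -26.  22.]
0 a lo [0.586 0.338 0.14 ] [ 43.  16. -40.  63. -15.   4.]
0 a end [0.579 0.361 0.14 ] [ 45.  17. -39.  62. -16.   3.]
0 b hi [0.572 0.246 0.208] [ 43.   7. -36.  34. -24.  35.]
0 b lo [0.609 0.257 0.14 ] [ 34.  14. -43.  63. -10.  12.]
1 pick [0.534 0.026 0.05 ] [  20.   22.  -23.    0.  -46. -116.]
1 up [0.534 0.026 0.204] [  20.   13.  -11.    0.  -67. -116.]
1 a hi [0.548 0.327 0.208] [  51.    9.  -35.   40.  -26. -158.]
1 a lo [0.586 0.338 0.14 ] [  43.   16.  -40.   63.  -15. -176.]
1 a end [0.579 0.361 0.14 ] [  45.   17.  -39.   62.  -16. -177.]
1 b hi [0.572 0.246 0.208] [  43.    7.  -36.   34.  -24. -145.]
1 b lo [0.609 0.257 0.14 ] [  34.   14.  -43.   63.  -10. -168.]
```

```bash
python3 - <<'E'
from plan import *
for tl in(-30,-27,-25):
    Rt=R.from_euler('yz',[tl,x[3]],degrees=True)
    p=PSU+Rm.apply([0,-.1755,-.028+.02])+Rt.apply([0,0,H-.02]); q=env.inverse_kinematics(p,eul(tool(Rt))); print(tl,np.round(q,1))
e=eul(tool(RG))
env.gripper_to(.55)
env.goto(G0+[0,0,.20],e); env.goto(G0+[0,0,.09],e)
print(env.move_straight(G0+[0,0,H],rate=.08,force_limit=6), env.read_state()["position"])
env.gripper_to(0,grasp_force=40)
s=env.read_state(); print(s["opening"],s["opening"]*87,s["finger_force"],s["position"])
env.move_straight(G0+[0,0,.10],rate=.1); env.dwell(.1)
s=env.read_state(); print(s["opening"]*87,s["force"],s["clock"])
E
```

```text
-30 [ 33.6  14.  -42.7  63.   -9.7  12.1]
-27 [ 39.7  15.3 -34.3  34.9 -18.5  35.2]
-25 [ 40.6  16.1 -30.   26.4 -23.1  43. ]
False [0.53519373 0.0257296  0.05066014]
0.007480712799601392 0.6508220135653211 10.285746206645854 [0.53581899 0.02339213 0.05415887]
0.3897556851725623 [ 0.117054   -0.10220821  0.13300337] 7.525
```

```bash
python3 - <<'E'
from h import *
o=[]
for n,c in(("scene",(232,370)),("top",(160,360))):
    f=env.grab_frame(n); o.append(cv2.resize(f["image"][c[0]:c[0]+90,c[1]:c[1]+120],(400,300),interpolation=cv2.INTER_CUBIC))
    print(proj(f,env.read_state()["position"]))
cv2.imwrite('pics/g1.png',np.hstack(o)); print(env.read_state()["tool_rot"])
E
```

```text
[[428.6604058  247.62467217]]
[[413.62280703 194.68151221]]
[ 1.79963401e+02  9.24751877e-02 -6.00323343e+00]
```

View pics/g1.png

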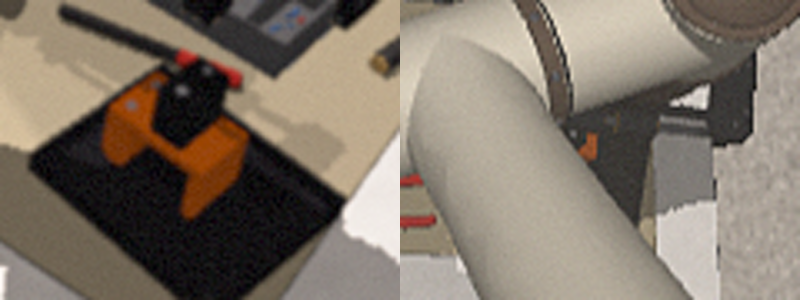

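The gauge still stands in the tray, undisturbed, at crop (170,130), and no fingers show near the projected TCP at (428,247). Viewing the full frames.

```bash
python3 - <<'E'
from h import *
o=[]
s=env.read_state(); p=np.array(s["position"]); r=rot(s["tool_rot"]); print(p,s["joint_positions"])
for n in("scene","top"):
    f=env.grab_frame(n); im=f["image"].copy()
    for d in(0,-.1,-.2):
        u=proj(f,p+r.apply([0,0,d]))[0]; cv2.circle(im,tuple(int(v) for v in u),4,(255,0,255),1)
    o.append(im[60:360,240:640] if n=="scene" else im[50:350,240:640])
cv2.imwrite('pics/g2.png',np.hstack(o))
E
```

```text
[0.53397683 0.02548055 0.10313087] [ 2.01197391e+01  1.80264916e+01 -1.91798023e+01 -9.85090021e-03
 -5.28928501e+01  6.38830069e+01]
```

View pics/g2.png

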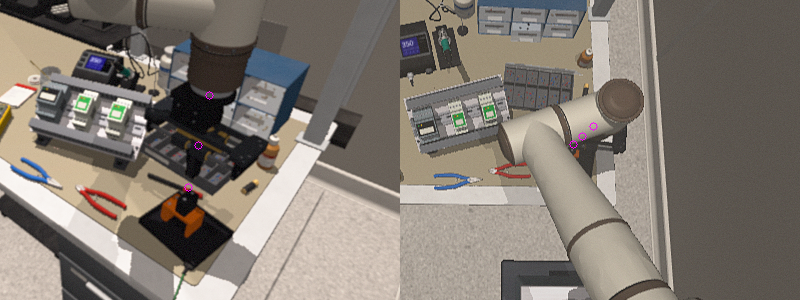

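```bash
python3 - <<'E'
from fit import *
f=env.grab_frame("scene")
r=min(env.trace(f,"gauge"),key=lambda r:np.hypot(*(np.argwhere(r["mask"]).mean(0)[::-1]-[425,270])))
m=up(r["mask"]); print(r["score"],r["mask"].sum())
print(opt(lambda p:cost(f,m,GAUGE,None,R.from_euler('z',p[2],degrees=True),np.array([p[0],p[1],4])/1000),[534,25,-6],[8,8,8]))
s=env.read_state(); print(s["opening"],s["finger_force"])
env.gripper_to(.55); s=env.read_state(); print(s["opening"],s["finger_force"],s["clock"],s["position"])
f=env.grab_frame("scene"); cv2.imwrite('pics/g3.png',cv2.resize(f["image"][150:310,350:510],(600,600),interpolation=cv2.INTER_CUBIC)); print((proj(f,s["position"])-[350,150])*3.75)
E
```

```text
0.74 1143
(array([534.62484427,  23.65264135,  -6.05279664]), np.float64(83.875))
0.00914087627979738 0.0
0.545321637521357 0.0 8.8583 [0.53448986 0.02559284 0.10399663]
[[295.72164301 363.80085279]]
```

View pics/g3.png

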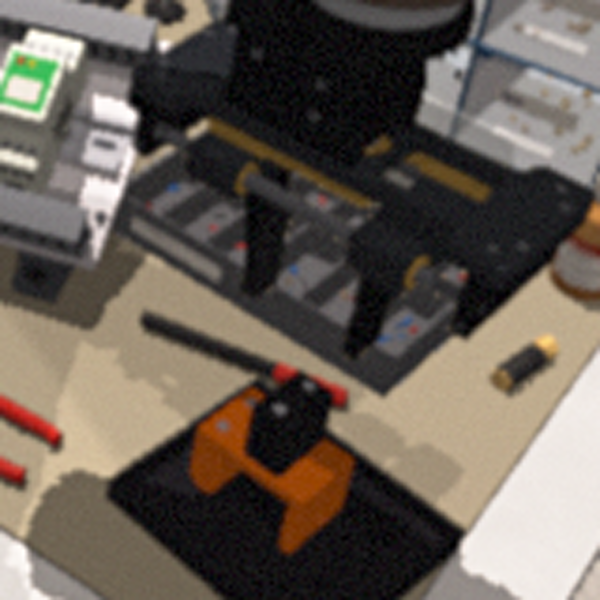

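The open fingertips sit at crop (260,290) and (355,352), midpoint (307,321), but the projected TCP is at (296,364). That is about 11 px too high or too far away, which explains the missed pinch. I'll check the initial frames, where the gripper shows in both views.

```bash
python3 - <<'E'
from h import *
import pickle
F,_=pickle.load(open('obs.pkl','rb'))
p=np.array([.2311,.5807,.1895]); r=rot([180,0,-21.7]); o=[]
for f in F:
    im=cv2.resize(f["image"],None,fx=4,fy=4,interpolation=cv2.INTER_CUBIC)
    for d,c in((0,(255,0,255)),(-.07,(0,255,255))):
        for y in(-.0435,.0435):
            for xx in(-.0095,.0095):
                u=(proj(f,p+r.apply([xx,y,d]))[0]+.5)*4; cv2.circle(im,tuple(int(v) for v in u),3,c,-1)
    u=(proj(f,p)[0]+.5)*4; a,b=int(u[0]-200),int(u[1]-250); print(u/4,a,b)
    a=max(a,0); b=max(b,0); q=im[b:b+500,a:a+400]; o.append(cv2.copyMakeBorder(q,0,500-q.shape[0],0,400-q.shape[1],0))
cv2.imwrite('pics/g4.png',np.hstack(o))
E
```

```text
[111.37774158 168.76384132] 245 425
[191.91410436 309.28405876] 567 987
```

View pics/g4.png

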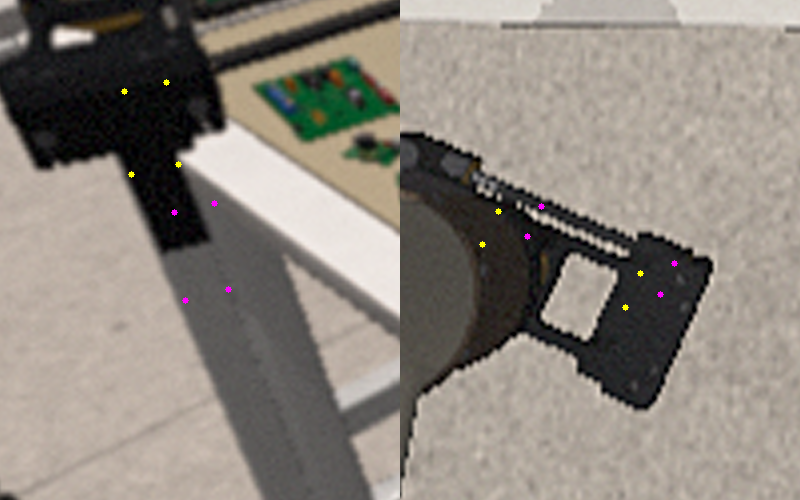

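In the start frames the fingertips also show about 12 px above the predicted ones. The shut fingers ended with the reported TCP at z = 54 mm, resting on the 83 mm grip top. All of this says the real tips lie about 29 mm behind the reported TCP. I'll pick again that much deeper, with force guarding.

```bash
python3 - <<'E'
from plan import *
print(env.move_straight([.5345,.0245,.022],rate=.06,force_limit=5), env.read_state()["position"],env.read_state()["force"])
env.gripper_to(0,grasp_force=40)
s=env.read_state(); print(s["opening"]*87,s["finger_force"],s["position"],s["force"])
if s["opening"]*87>18:
    q=s["position"]; env.move_straight([q[0],q[1],.10],rate=.1); env.dwell(.1)
    t=env.read_state(); print(t["opening"]*87,t["force"],t["position"],t["clock"]); np.save('grasp.npy',q)
E
```

```text
False [0.53485377 0.02459382 0.02242395] [ 0.41192579 -0.44559646 -1.09716063]
24.011157304419726 39.77145730750635 [0.53436641 0.02442319 0.02191065] [-0.07048744 -0.17598899  0.75813515]
23.54829420893483 [ 0.42869127 -0.56427554 -1.54848055] [0.53370679 0.0242372  0.09908779] 12.0083
```

```bash
sed -i 's/^H=.*/H=.018/' plan.py; cat > hover.py <<'E'
from plan import *
from fit import *
Fr=[env.grab_frame(n) for n in("scene","top")]
s=env.read_state(); tip=np.array(s["position"]); rt=rot(s["tool_rot"])
Rg=rt*R.from_euler('x',180,degrees=True)
exp=tip-Rg.apply([0,0,H])
PARTS=GAUGE[1:]   # grip hidden by fingers: don't care
for i,f in enumerate(Fr):
    c=env.trace(f,"gauge"); u=proj(f,exp)[0]
    c=[(np.hypot(*(np.argwhere(r["mask"]).mean(0)[::-1]-u)),r) for r in c if r["mask"].sum()>40]
    print(i,u.round(),[(round(d),r["mask"].sum(),round(r["score"],2)) for d,r in c][:3])
    c=[q for q in c if q[0]<35]
    if not c: Fr[i]=None; continue
    m=up(min(c,key=lambda q:q[0])[1]["mask"])
    Fr[i]=(f,m)
V=[v for v in Fr if v]
def cst(p,V): return sum(cost(f,m,PARTS,[GAUGE[0]],Rg,exp+Rg.apply(p/1000)) for f,m in V)
if V:
    p,c=opt(lambda p:cst(p,V),[0,0,0],[8,8,8]); print("gauge offset in own frame mm",p.round(1),c)
    P=p/1000
    for v in V: q,c=opt(lambda q:cst(np.array([q[0],q[1],p[2]]),[v]),p[:2],[4,4]); print(" one view",q.round(1),c)
    print("in psu frame: expected",(Rm.inv().apply(exp-PSU)*1000).round(1),"seen",(Rm.inv().apply(exp+Rg.apply(P)-PSU)*1000).round(1))
print("clock",s["clock"],s["force"],"gauge rot vs row",(Rm.inv()*Rg).as_rotvec(degrees=True).round(2),np.round(s["joint_positions"],1))
E
python3 - <<'E'
from plan import *
e=eul(tool(Rm))
for y,z in((-.0905,-.028),(-.066,-.028),(-.1755,-.028),(-.15,-.028)): print(np.round(env.inverse_kinematics(row(y,z),e),1))
s=env.read_state(); q=s["position"]
env.move_straight([q[0],q[1],.20],rate=.25)
env.goto(row(-.0905,.06),e)
env.move_straight(row(-.0905,.015),rate=.1); env.dwell(.1)
E
python3 hover.py
```

```text
[ 36.6  18.4 -41.7  81.6 -10.2  -9.3]
[ 40.3  19.1 -40.4  77.4 -12.1  -8.3]
0 [427. 256.] [(13, np.int64(1067), 0.8)]
1 [412. 196.] []
gauge offset in own frame mm [  9.5   5.5 -11.4] 155.4375
 one view [9.4 5.5] 155.375
in psu frame: expected [-147.9 -377.3   35.5] seen [-144.3 -375.8   20.2]
clock 12.1083 [ 0.63233633  0.63849894 -1.45321047] gauge rot vs row [ -5.81  29.71 -21.62] [ 20.   18.3 -19.5  -0.  -52.3  64. ]Traceback (most recent call last):
  File "<stdin>", line 3, in <module>
    return _wrapfunc(a, 'round', decimals=decimals, out=out)
    return _wrapit(obj, method, *args, **kwds)
    result = getattr(arr, method)(*args, **kwds)
TypeError: unsupported operand type(s) for *: 'NoneType' and 'float'
```

```bash
python3 - <<'E'
from plan import *
for tl in(-27,-25,-22):
  for xx in(0,-.008):
    Rt=R.from_euler('yz',[tl,x[3]],degrees=True); print(tl,xx)
    for y,z in((-.0905,.04),(-.0905,-.027),(-.066,-.027),(-.1755,.04),(-.1755,-.027),(-.126,-.027)):
        # pivot: gauge point 20 mm above origin stays on module axis
        p=PSU+Rm.apply([xx,y,z+.02])+Rt.apply([0,0,H-.02]); q=env.inverse_kinematics(p,eul(tool(Rt))); print("  ",y,z,None if q is None else np.round(q,1))
E
```

```text
-27 0
   -0.0905 0.04 [ 49.7  13.2 -31.7  34.6 -26.2  27.7]
   -0.0905 -0.027 [ 44.8  19.4 -35.1  48.6 -16.9  16.6]
   -0.066 -0.027 [ 47.1  20.1 -34.1  48.7 -18.1  14.6]
   -0.1755 0.04 [ 41.8  11.3 -32.7  28.9 -24.1  40.1]
   -0.1755 -0.027 [ 37.5  17.9 -36.5  43.3 -13.9  28.3]
   -0.126 -0.027 [ 41.6  18.6 -36.2  47.6 -15.3  20.5]
-27 -0.008
   -0.0905 0.04 [ 49.8  12.8 -33.3  36.  -25.4  26. ]
   -0.0905 -0.027 [ 44.3  19.1 -37.   52.4 -15.7  13.2]
   -0.066 -0.027 [ 46.7  19.7 -35.9  52.  -17.   11.5]
   -0.1755 0.04 [ 42.   10.9 -34.3  30.3 -23.1  38.4]
   -0.1755 -0.027 [ 36.7  17.5 -38.7  48.2 -12.3  24. ]
   -0.126 -0.027 [ 40.9  18.3 -38.2  51.9 -14.   16.6]
-25 0
   -0.0905 0.04 [ 50.   13.9 -28.2  28.4 -29.8  33.6]
   -0.0905 -0.027 [ 46.7  20.2 -30.5  36.3 -21.3  27.4]
   -0.066 -0.027 [ 48.8  20.8 -29.7  37.1 -22.2  24.8]
   -0.1755 0.04 [ 42.1  12.1 -29.2  23.3 -28.   45.4]
   -0.1755 -0.027 [ 39.4  18.7 -31.4  30.5 -19.2  39.6]
   -0.126 -0.027 [ 43.7  19.4 -31.3  34.6 -20.2  31.8]
-25 -0.008
   -0.0905 0.04 [ 50.3  13.5 -29.7  29.4 -28.9  32.1]
   -0.0905 -0.027 [ 46
[... 230 characters left out ...]
33.1  36.9 -19.   29.4]
-22 0
   -0.0905 0.04 [ 49.9  15.  -23.4  21.4 -34.9  40.4]
   -0.0905 -0.027 [ 47.5  21.3 -24.6  25.2 -27.3  37.8]
   -0.066 -0.027 [ 49.6  21.9 -23.8  26.  -28.1  35.2]
   -0.1755 0.04 [ 42.   13.2 -24.6  17.2 -33.4  51.3]
   -0.1755 -0.027 [ 40.   19.8 -25.6  20.4 -25.8  49.1]
   -0.126 -0.027 [ 44.5  20.5 -25.3  23.5 -26.5  42.1]
-22 -0.008
   -0.0905 0.04 [ 50.3  14.6 -24.9  22.1 -34.   39.2]
   -0.0905 -0.027 [ 47.8  20.9 -26.2  26.3 -26.3  36.4]
   -0.066 -0.027 [ 49.8  21.6 -25.4  27.2 -27.1  33.7]
   -0.1755 0.04 [ 42.2  12.8 -26.   17.9 -32.5  50.4]
   -0.1755 -0.027 [ 40.2  19.4 -27.1  21.5 -24.7  47.8]
   -0.126 -0.027 [ 44.7  20.2 -26.9  24.6 -25.4  40.7]
```

```bash
cat >> plan.py <<'E'
Rt=R.from_euler('yz',[-26,x[3]],degrees=True); e=eul(tool(Rt))
def row(y,z,xx=0): return PSU+Rm.apply([xx,y,z+.02])+Rt.apply([0,0,H-.02])
E
python3 - <<'E'
from plan import *
q=env.read_state()["position"]
env.move_straight([q[0],q[1],.19],rate=.25)
env.goto(row(-.0905,.05),e)
env.move_straight(row(-.0905,.012),rate=.1); env.dwell(.1)
E
python3 hover.py
```

```text
0 [321. 160.] []
1 [299. 171.] [(6, np.int64(43), 0.54)]
gauge offset in own frame mm [ -44062.3  -14917.5 -252970.3] 43.0625
 one view [-44062.3 -14917.5] 43.0625
in psu frame: expected [ -0.6 -90.3  12.8] seen [ -61260.9  -14793.3 -249364.4]
clock 14.6 [-0.18241948 -0.91585203 -1.50531021] gauge rot vs row [ 0.04  3.92 -0.02] [ 48.5  16.1 -31.   34.7 -24.4  28.2]
```

```bash
python3 - <<'E'
from plan import *
from fit import *
s=env.read_state(); Rg=rot(s["tool_rot"])*R.from_euler('x',180,degrees=True); ex=np.array(s["position"])-Rg.apply([0,0,H]); o=[]
for n,c in(("scene",(85,270)),("top",(120,240))):
    f=env.grab_frame(n); im=cv2.resize(f["image"],None,fx=6,fy=6,interpolation=cv2.INTER_CUBIC)
    np.save('hv_'+n,f["image"])
    if n=="top": im=cv2.resize(f["image"],None,fx=4,fy=4,interpolation=cv2.INTER_CUBIC)
    k=6 if n=="scene" else 4
    for p in GAUGE[1:]:
        h=cv2.convexHull(((proj(f,Rg.apply(p)+ex)+.5)*k).astype(np.float32)).astype(np.int32); cv2.polylines(im,[h],True,(255,0,255),1)
    q=im[c[0]*k:c[0]*k+600,c[1]*k:c[1]*k+(480 if k==6 else 320)]; o.append(q)
cv2.imwrite('pics/g5.png',np.hstack(o))
E
```

View pics/g5.png

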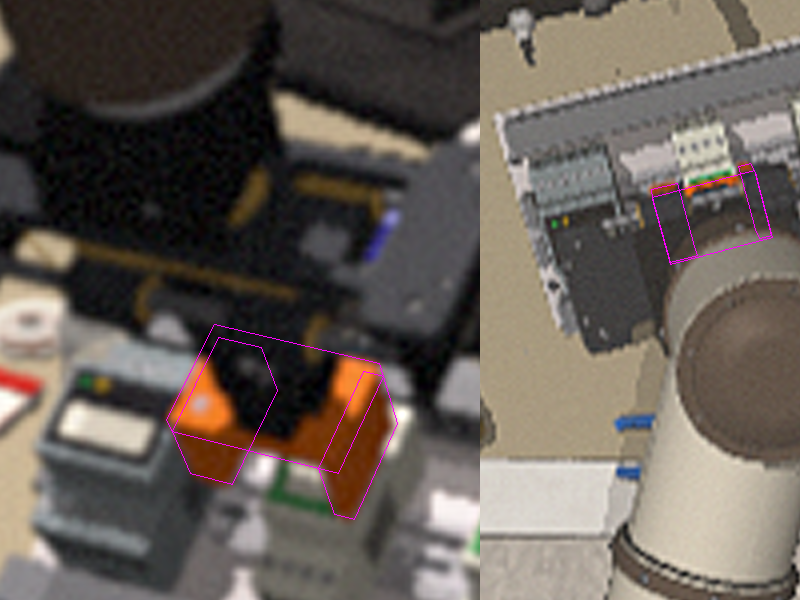

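The overlay shows the gauge within about 1 px of where I expected, its legs straddling the first module at scene crop (270–350, 480). Lowering it and drawing the module.

```bash
cat > step.py <<'E'
from plan import *
def st(t):
    s=env.read_state(); Rg=rot(s["tool_rot"])*R.from_euler('x',180,degrees=True)
    g=Rm.inv().apply(np.array(s["position"])+Rt.apply([0,0,.02-H])-PSU)*1000-[0,0,20]
    print(t,"gauge in psu",g.round(1),"F row",Rm.inv().apply(s["force"]).round(1),"open",round(s["opening"]*87,1),"t",round(s["clock"],1)); return g/1000
E
python3 - <<'E'
from step import *
st("start")
hit=env.move_straight(row(-.0905,-.027),rate=.04,force_limit=5); st(f"down {hit}")
if not hit:
    hit=env.move_straight(row(-.071,-.027),rate=.03,force_limit=12); st(f"draw {hit}")
    if not hit:
        hit=env.move_straight(row(-.060,-.027),rate=.01,force_limit=5); st(f"touch {hit}")
        env.dwell(.2); st("held")
E
```

```text
start gauge in psu [  0.2 -90.3  12.4] F row [-1.  -0.2 -0.7] open 23.9 t 14.8
down True gauge in psu [ -0.7 -90.9 -27.4] F row [0.7 0.5 4.8] open 23.8 t 15.8
```

```bash
python3 - <<'E'
from step import *
env.move_straight(row(-.0905,-.0245),rate=.03); st("up2")
hit=env.move_straight(row(-.071,-.0245),rate=.03,force_limit=12); st(f"draw {hit}")
if not hit:
    hit=env.move_straight(row(-.060,-.0245),rate=.01,force_limit=5); st(f"touch {hit}")
    env.dwell(.2); st("held")
E
```

```text
up2 gauge in psu [ -0.4 -90.5 -24.7] F row [-1.1  0.2 -1.6] open 23.4 t 16.1
draw False gauge in psu [ -0.7 -71.2 -24.8] F row [-0.8 -3.2 -1.4] open 23.4 t 16.9
touch True gauge in psu [ -1.9 -68.8 -25.2] F row [-0.1 -0.8 -1.5] open 23.9 t 17.5
held gauge in psu [ -4.4 -70.9 -26.3] F row [-0.8 -0.2 -0.8] open 23.6 t 17.7
```

```bash
python3 - <<'E'
from step import *
g=st("now")
for y in np.arange(-.0700,-.0635,.0007):
    env.move_straight(row(y,-.0245),rate=.02); g=st(f"{y*1000:.1f}")
    F=Rm.inv().apply(env.read_state()["force"])[1]
    if F<-9: break
E
```

```text
now gauge in psu [ -4.4 -70.9 -26.3] F row [-0.8 -0.2 -0.8] open 23.6 t 17.7
-70.0 gauge in psu [  0.2 -69.8 -24.5] F row [-1.1  0.3 -0.9] open 24.0 t 18.1
-69.3 gauge in psu [ -0.1 -69.4 -24.6] F row [-1.2 -0.1 -1. ] open 23.9 t 18.4
-68.6 gauge in psu [ -0.  -68.6 -24.5] F row [-0.3 -0.  -1.6] open 23.4 t 18.6
-67.9 gauge in psu [ -0.1 -68.4 -24.5] F row [-0.4 -2.6 -0.9] open 23.7 t 18.9
-67.2 gauge in psu [ -0.2 -68.3 -24.5] F row [ 0.4 -3.8 -0.2] open 23.7 t 19.1
-66.5 gauge in psu [ -0.2 -68.3 -24.4] F row [ 2.3 -6.2  0.4] open 24.0 t 19.4
-65.8 gauge in psu [ -0.3 -68.2 -24.4] F row [ 1.3 -8.4 -1. ] open 23.5 t 19.6
-65.1 gauge in psu [ -0.4 -68.2 -24.4] F row [ 2.2 -7.5 -0.4] open 23.6 t 19.9
-64.4 gauge in psu [ -0.4 -68.2 -24.4] F row [  2.8 -10.9   0. ] open 23.5 t 20.1
```

The gauge stalls hard at −68.3 mm with 11 N, so its block is against the supply and the first module is set. Backing off, stepping on and inserting over the second module.

```bash
python3 - <<'E'
from step import *
env.dwell(.15); st("set1")
env.move_straight(row(-.0713,-.0245),rate=.02); st("back")
env.move_straight(row(-.0713,.03),rate=.06); st("up")
env.move_straight(row(-.1767,.03),rate=.12)
env.move_straight(row(-.1767,.010),rate=.08); env.dwell(.1); st("over b")
f=env.grab_frame("scene"); cv2.imwrite('pics/s6.png',f["image"])
hit=env.move_straight(row(-.1767,-.0245),rate=.04,force_limit=5); st(f"down {hit}")
from fit import *
s=env.read_state(); Rg=rot(s["tool_rot"])*R.from_euler('x',180,degrees=True); ex=np.array(s["position"])-Rg.apply([0,0,H]); o=[]
for n,c in(("scene",(100,280)),("top",(115,265))):
    f=env.grab_frame(n); k=6 if n=="scene" else 4
    im=cv2.resize(f["image"],None,fx=k,fy=k,interpolation=cv2.INTER_CUBIC)
    o.append(im[c[0]*k:c[0]*k+600,c[1]*k:c[1]*k+(480 if k==6 else 320)])
cv2.imwrite('pics/g6.png',np.hstack(o))
E
```

```text
set1 gauge in psu [ -0.4 -68.2 -24.3] F row [  3.8 -10.3   0.9] open 23.8 t 20.3
back gauge in psu [  0.2 -70.4 -24.5] F row [-0.5  0.2 -1.2] open 23.8 t 20.8
up gauge in psu [ -0.4 -71.5  29.7] F row [-0.7 -0.  -0.3] open 23.6 t 21.8
over b gauge in psu [   0.2 -176.4   10.1] F row [-0.6 -0.1 -1.5] open 24.0 t 23.4
down False gauge in psu [   0.3 -176.7  -24.3] F row [-0.1 -0.2 -0.4] open 23.5 t 24.4
```

View pics/g6.png

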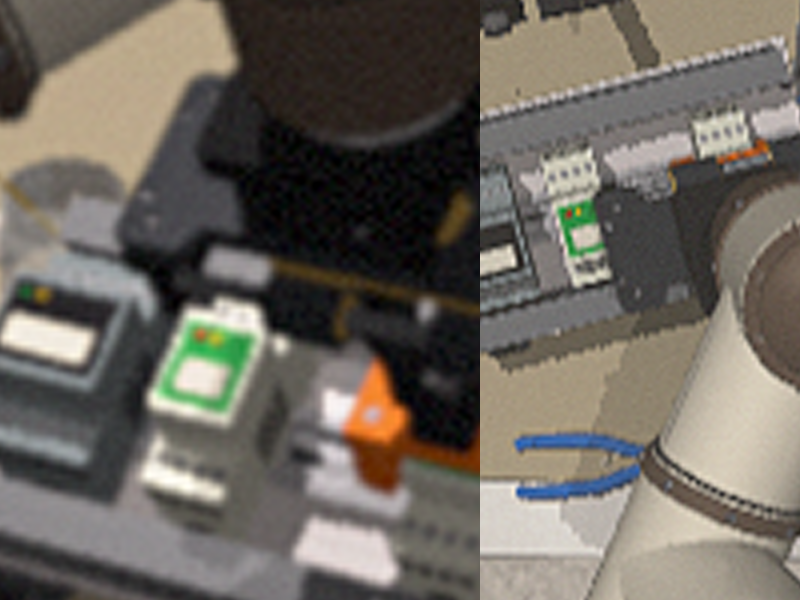

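The first module stands at an even gap beside the supply (scene crop 205,370), and the gauge sits fully down over the second module. Drawing the second with small force-checked steps.

```bash
python3 - <<'E'
from step import *
hit=env.move_straight(row(-.1315,-.0245),rate=.03,force_limit=9); g=st(f"draw {hit}")
if not hit:
    for y in np.arange(-.131,-.1262,.0005):
        env.move_straight(row(y,-.0245),rate=.02); g=st(f"{y*1000:.1f}")
        if Rm.inv().apply(env.read_state()["force"])[1]<-5.8: break
E
```

```text
draw False gauge in psu [ 1.000e-01 -1.314e+02 -2.450e+01] F row [-0.1 -2.9  0.4] open 23.9 t 26.2
-131.0 gauge in psu [ 1.00e-01 -1.31e+02 -2.45e+01] F row [ 1.4 -4.6 -1.1] open 23.6 t 26.4
-130.5 gauge in psu [ 1.000e-01 -1.306e+02 -2.450e+01] F row [ 2.  -4.2 -0.8] open 23.7 t 26.7
-130.0 gauge in psu [   0.  -129.9  -24.5] F row [ 1.7 -4.  -0.4] open 23.7 t 26.9
-129.5 gauge in psu [-1.000e-01 -1.294e+02 -2.450e+01] F row [ 1.4 -4.2 -0.6] open 23.7 t 27.2
-129.0 gauge in psu [-1.00e-01 -1.29e+02 -2.46e+01] F row [ 1.  -4.   0.3] open 23.4 t 27.4
-128.5 gauge in psu [-1.000e-01 -1.285e+02 -2.450e+01] F row [ 1.8 -3.4 -0. ] open 23.8 t 27.7
-128.0 gauge in psu [-1.000e-01 -1.283e+02 -2.450e+01] F row [ 1.6 -5.2 -1. ] open 23.6 t 27.9
-127.5 gauge in psu [  -0.2 -128.2  -24.5] F row [ 2.  -6.2 -0.5] open 23.7 t 28.2
```

Contact came at −128.3 mm, exactly as predicted, with a 6.2 N stall that is below the shove force. Backing off and returning the gauge to the tray.

```bash
python3 - <<'E'
from step import *
env.dwell(.2); st("set2")
env.move_straight(row(-.1308,-.0245),rate=.02)
env.move_straight(row(-.1308,.06),rate=.08); st("up")
q=np.load('grasp.npy'); eg=eul(tool(RG))
env.goto([q[0],q[1],.19],eg)
env.move_straight([q[0],q[1],.05],rate=.15); env.dwell(.15)
hit=env.move_straight([q[0],q[1],q[2]-.003],rate=.02,force_limit=4)
s=env.read_state(); print(hit,s["position"],q,s["force"],s["tool_rot"],s["opening"]*87)
if abs(s["position"][2]-q[2])<.004:
    env.gripper_to(.55); env.dwell(.1)
    env.move_straight([q[0],q[1],.16],rate=.1); env.dwell(.3)
    print(env.read_state()["clock"],env.read_state()["opening"])
from fit import *
f=env.grab_frame("scene")
for t,near in(("gauge",[425,270]),):
    r=min(env.trace(f,t),key=lambda r:np.hypot(*(np.argwhere(r["mask"]).mean(0)[::-1]-near))); m=up(r["mask"])
    print(opt(lambda p:cost(f,m,GAUGE,None,R.from_euler('z',p[2],degrees=True),np.array([p[0],p[1],4])/1000),[534,25,-6],[8,8,8]))
x0=np.load('row.npy'); 
ms=[up(r["mask"]) for r in env.trace(f,"relay_a")[:2]]; ms.sort(key=lambda m:np.argwhere(m)[:,1].mean()); print(len(ms))
y=Rm.apply([0,1,0])
for m,g in zip(ms,(69,129)):
    print(opt(lambda p:cost(f,m,*mod(36),Rm,PSU-y*p[0]/1000),[g+4],[4]))
cv2.imwrite('pics/end.png',f["image"])
E
```

```text
set2 gauge in psu [-1.000e-01 -1.282e+02 -2.450e+01] F row [ 2.3 -5.9 -0.3] open 23.7 t 28.4
up gauge in psu [  -0.5 -131.    59.4] F row [-1.4 -0.  -2.3] open 23.9 t 29.9
True [0.53427788 0.02431838 0.0218341 ] [0.53436641 0.02442319 0.02191065] [0.32589808 0.64790831 4.59986246] [ 1.79972273e+02  2.84487346e-02 -5.98029166e+00] 23.998644249530077
36.1083 0.554491534311236Traceback (most recent call last):
  File "<stdin>", line 17, in <module>
ValueError: min() iterable argument is empty
```

```bash
python3 - <<'E'
from step import *
from fit import *
f=env.grab_frame("scene")
for t in("gauge","gauge_hook"):
    for r in env.trace(f,t)[:2]:
        m=up(r["mask"]); print(t,r["score"],r["mask"].sum(),opt(lambda p:cost(f,m,GAUGE,None,R.from_euler('z',p[2],degrees=True),np.array([p[0],p[1],4])/1000),[534,25,-6],[8,8,8]))
y=Rm.apply([0,1,0])
for r in env.trace(f,"relay_a")[:2]:
    m=up(r["mask"]); print([opt(lambda p:cost(f,m,*mod(36),Rm,PSU-y*p[0]/1000),[g],[4]) for g in(71,131)])
cv2.imwrite('pics/end.png',cv2.resize(f["image"][120:320,270:490],None,fx=3,fy=3,interpolation=cv2.INTER_CUBIC))
s=env.read_state(); print(s["force"],s["position"],s["clock"])
E
```

```text
gauge 0.6 1157 (array([533.41946459,  24.26100184,  -5.88733539]), np.float64(67.1875))
gauge_hook 0.65 1096 (array([533.85671818,  24.73598169,  -4.42582592]), np.float64(115.8125))
[(array([129.03125]), np.float64(32.375)), (array([129.03125]), np.float64(32.375))]
[(array([70.7578125]), np.float64(27.5)), (array([70.7578125]), np.float64(27.5))]
[ 0.30897398 -0.46106754 -0.20667184] [0.5343686  0.02440813 0.16000753] 36.4083
```

View pics/end.png

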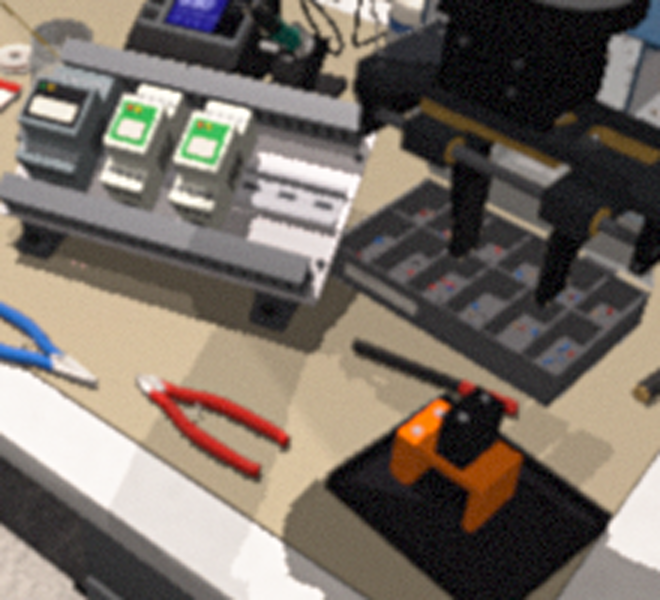

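The picture shows equal gaps along the row, the gauge standing in the tray at (455,450), and the gripper clear of it. Handing in.

```bash
python3 -c "
from workcell import env
print(env.close_job())"
```

```text
the job is handed in; nothing more can be done
None
```

I set both modules with the gauge, stood it back in the tray, let go and handed the job in at about 36 s; no verdict came back. Force contact put the gaps at 24 mm, while the final camera check (good to about 2 mm) read roughly 26 and 22 mm, so both should be within the 3 mm allowed.

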